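# File the tiffin-box burr home, forward strokes only

## Task

Take the flat file out of the open blue drawer and stroke the copper-coloured burr on the steel tiffin box's raised front rim fully home with at least three firm but moderate forward strokes, away from the robot, each carrying the middle of the file past the burr; lift the file clear and bring it back through the air before each new stroke, never dragging it backwards on the burr. Then lay the file gently back in the drawer, flat on its blade, and let go. Touch the tiffin box only with the file, do not press hard enough to mar it (stay under 15 N), and leave the other things standing where they are.

Things in the scene. Friction and masses are not known exactly. Their poses are not given: they have to be found in the camera images.
- file: flat file, about 280 g. Steel blade 130 (x) x 26 (y) x 8 mm; its flat underside is the working face. A wooden grip stands on its middle, 55 (x) x 22 (y) mm, from 8 to 44 mm above the underside: grasp it from above, across its width. Origin: centre of the underside; +x points to the nose (red band), the forward direction, z up. It starts flat on the drawer's floor, nose away from the robot within 20 degrees
- tiffin_mat: rubber mat, 150 x 170 x 4 mm, on the recess floor (90 mm above the work surface), fixed, under the closed steel tiffin box (134 x 164 mm, lid top nominally 64 mm above the mat's underside). Origin: centre of the mat's underside. +x is the forward stroke direction (away from the robot, square across the front rim), y along the rim, z up
- rim_nominal (a point): nominal place of the burr's top: in the mat's frame 61 mm to -x, y 0, 77.6 mm above the mat's underside; axes as the mat's. True height differs by up to 8 mm either way (see box_foot). The burr sits on a raised rim bar on the lid's front edge, 60 mm long (y), 14 mm deep (x), centred 60 mm to -x of the mat's origin, its top 10 mm above the lid top
- box_foot (a point): point on the mat's top face under the middle of the rim (mat frame: 60 mm to -x, y 0, 4 mm up). The box stands here on soft feet: it gives straight down about 1 mm per 3 N pressed and springs back; it cannot slide or turn. How high it stands is unknown, up to 8 mm above or below nominal, with rim and burr alike; no listed pose shows it, so find the burr by feel
- burr (a joint): travel of the burr in m: starts at 0 to 0.0015, 0.010 is home at its stop, where it stays. A copper-coloured sliver 10 (x) x 22 (y) mm, flat on top. From 5 mm before to 5 mm past the nominal place it slides forward and 2 mm down, its top from 3.6 to 1.5 mm above the rim. The file slips over it and drags it along: 8 to 10 N forward moves it 2 mm/s, 4 N under 1 mm/s, pressing alone hardly at all
- drawer_floor (a point): centre of the top face of the open drawer's floor. The blue plastic drawer is 178 (x) x 170 (y) mm inside with walls rising 26 mm above this floor; x and y as the world's. It is spring-loaded outwards, stands open against its stop and yields if pushed towards the recess (+x)
- canister_a: a brushed aluminium canister with a knob lid, 88 mm across, 111 mm tall. Origin: centre of its underside. Leave it alone
- canister_b: a brushed aluminium canister with a knob lid, 88 mm across, 126 mm tall. Origin: centre of its underside. Leave it alone
- spoon_holder: a white ceramic cup for spoons, 80 mm across, 100 mm tall. Origin: centre of its underside. Leave it alone
- silicone_lid: a green hard silicone lid lying flat, 114 mm across, 22 mm tall with its nub. Origin: centre of its underside. Leave it alone
- steel_bowl: a steel bowl, 110 mm across, 45 mm tall, on the work surface. Origin: centre of its underside. Leave it alone
- jar: an amber glass jar, 64 mm across, 100 mm tall, on the work surface. Origin: centre of its underside. Leave it alone
- drawer_unit: white plastic housing of the drawer under the recess, fixed, with the drawer it carries: 200 mm deep (x), 200 mm wide (y), 66 mm tall. Its origin lies on the work surface 90 mm to +x of drawer_floor, about 20 mm in front (-x) of the housing's front edge
Mind the look-alikes: they are no part of the job. Of the things like the file, leave any that is yellow; of the rest the smaller one is meant.

How it is judged:
On the way, in this order (a step that is already met when the one before it is completed fails the run):
1. the file is taken up out of the drawer (its underside over 80 mm above the work surface) (height (world z) of file above 0.08 m), for 0.1 s.
2. first forward stroke: the burr has travelled 3 mm, the file's middle is past the burr and still pressing on it with over 2 N (x of file in the frame of rim_nominal above 0.005 m and contact force between file and tiffin_mat above 2 N and value of joint burr above 0.003 m), for 0.03 s.
3. the file is off the box and brought back, its middle at least 12 mm behind the burr's nominal place (x of file in the frame of rim_nominal below -0.012 m and contact force between file and tiffin_mat below 0.2 N), for 0.1 s.
4. second forward stroke: the file's middle past the burr, pressing with over 2 N (x of file in the frame of rim_nominal above 0.005 m and contact force between file and tiffin_mat above 2 N), for 0.03 s.
5. the file is off the box and brought back again (all of step 3), for 0.1 s.
6. third or later forward stroke: the file's middle past the burr, pressing with over 2 N, and the burr home (over 8.5 mm) (all of step 4 and value of joint burr above 0.0085 m), for 0.03 s.
At the end, for the whole second after the job is handed in: The burr has travelled over 8.5 of its 10 mm, and the file lies released and at rest on the drawer's floor, flat on its blade (within 7 degrees; height within 6 mm), its centre within 50 mm (x) and 70 mm (y) of the drawer's centre (value of joint burr above 0.0085 m and x of file in the frame of drawer_floor between -0.05 and 0.05 m and y of file in the frame of drawer_floor between -0.07 and 0.07 m and z of file in the frame of drawer_floor between -0.006 and 0.006 m and angle between file's own z axis and vertical below 0.12 rad and linear speed of file below 0.01 m/s and contact force between the fingers and file below 0.1 N); the robot touches nothing.
It fails at once if the file presses on the tiffin box with more than 15 N (contact force between file and tiffin_mat above 15 N).
It fails at once if the file is dragged backwards on the burr under pressure, carrying it back (burr not yet home, moving back faster than 0.3 mm/s under more than 2 N) (velocity of joint burr below -0.0003 m/s and value of joint burr below 0.0095 m and contact force between file and tiffin_mat above 2 N).
It fails at once if the robot itself touches the tiffin box or burr (contact force between any of the fingers, the arm and tiffin_mat above 1 N).
It fails at once if the file is dropped or banged into the drawer (over 60 N) (contact force between file and drawer_unit above 60 N).
It fails at once if another thing is moved more than 30 mm or tipped (distance of any of canister_a, canister_b, spoon_holder, silicone_lid, steel_bowl, jar from where it was at the start of the episode above 0.03 m or angle between any of canister_a, canister_b, spoon_holder, silicone_lid, steel_bowl, jar's own z axis and vertical above 0.3 rad).
It also fails if it takes over 72 s, if anything falls off the work surface, if the arm or the gripper's body presses on something with over 40 N, if the wrist force passes 120 N, or if a joint passes its speed limit or range.

## Robot

A 6-joint arm with a two-finger parallel gripper is mounted at the origin on the work surface. World frame = base frame: x ahead of the robot, y to its left, z up, the work surface at z = 0. Lengths are in m, angles in rad, forces in N, time in s.
With the tool pointing down it reaches from about 0.35 to 1 m from the base axis. Payload 7.1 kg.
Tool frame: the origin (TCP) lies between the finger pads; the fingertips stand 22 mm ahead of it and the grasp point (between the pads) lies 3 mm ahead of it; x points along the fingers, y is the direction in which the jaws open and shut, and the axes are right-handed (so a half turn about x gives the same grasp; the last joint's range is limited). The gripper opens to 85 mm and grips with 20 to 120 N. Pads are 22 mm wide; open, the fingers measure 114 mm over their backs; the gripper's body (76 mm by 85 mm) begins 54 mm behind the grasp point. The pads swing forward as they close: fully open they stand 13 mm farther back than shut.
Start: joints at [1.31, 0.423, 1.63, -0, 1.089, -0.019], TCP at [0.15, 0.607, 0.253] pointing down, gripper open.
Joint ranges: [-3, 3], [-0.9, 2.11], [0.09, 2.58], [-1.31, 4.45], [0.11, 2.69], [-2.54, 2.54]. Speed limits (rad/s): [2.39, 2.39, 3.01, 3.14, 3.14, 3.14].

## Interface

Orientations are given as a rotation vector (axis times angle).
In Python, from rig import manip gives the robot as it stands. The module is installed in compiled form; this text tells all that it offers. Calls block until the motion is done:
- manip.move_to(position, orientation): joint-space move of the TCP to a pose.
- manip.servo_line(position, orientation=None, rate=0.15): straight line of the TCP; orientation=None keeps the orientation; rate is the mean speed in m/s.
- manip.set_joints(angles): joint-space move.
- manip.command_gripper(opening, f_grip=None): finger opening in m; f_grip is the grip in N (None keeps the last); returns when the fingers have stopped.
- manip.hold(seconds).
- manip.solve_ik(position, orientation): joint angles nearest the present ones, or None.
- manip.camera(name): name is "scene" or "side" or "wrist"; returns a dict with "image" (420x560x3 uint8, red, green, blue), "fx", "fy", "cx", "cy" (pixels), "k1" (the pictures are not rectified: a ray, as slopes to the right and down, at radius r is drawn at 1 + k1 r^2 times it, then the intrinsics apply), "cam_to_world" (4x4, takes a point from camera to world coordinates); the wrist camera has in their place "mount" (4x4, takes a point from camera to tool coordinates, whose origin is the TCP and whose axes are the tool frame's). Camera axes: x right, y down, z forward; pixel columns grow to the right and rows downward; lengths in m; the calibration is good to about 2 mm. A picture is of the moment at which its call begins: read the wrist's pose just before it. There is no depth.
A pose or a line that the arm cannot do raises manip.IKError and nothing moves.
- manip.sign_off(): hands the job in, once; it reports no verdict.
Readings, each from a call of its own:
- manip.get_time(): time.
- manip.get_joint_positions(): joint angles.
- manip.get_joint_vel(): joint speeds.
- manip.get_tau(): joint torques, N m.
- manip.get_position(): TCP position.
- manip.get_ee_rot(): TCP orientation.
- manip.get_contact_force(): force on the tool from outside, world axes, zero at the start.
- manip.get_torque(): the same for the moment, N m.
- manip.get_width(): finger opening in m.
Only numpy, scipy, OpenCV 4.12 (cv2) and the standard library are available. Lean on these libraries where they do the work, as an engineer would, in place of code of your own. Each camera call takes 0.05 s, during which the arm holds its last target.

## Working session

There is one attempt and no reset: what is moved stays moved. The work goes in short steps, each a Python script; the robot and the scene stay as the last script left them, time stands still between calls to the robot, and variables do not carry over. Pictures are saved under pics/ and viewed, and the job is handed in when it is done.

```bash
mkdir -p pics; ls; cat > h.py <<'E'
import numpy as np, cv2
from rig import manip
def snap(n,fn):
    p=np.array(manip.get_position());r=np.array(manip.get_ee_rot())
    c=manip.camera(n); cv2.imwrite(fn,c['image'][:,:,::-1]); 
    if 'cam_to_world' in c: T=np.array(c['cam_to_world'])
    else:
        W=np.eye(4);W[:3,:3]=cv2.Rodrigues(r)[0];W[:3,3]=p;T=W@np.array(c['mount'])
    np.savez(fn.replace('.png','.npz'),T=T,k=[c['fx'],c['fy'],c['cx'],c['cy'],c['k1']])
    return c
def ray(fn,uv):
    d=np.load(fn.replace('.png','.npz'));fx,fy,cx,cy,k1=d['k']
    K=np.array([[fx,0,cx],[0,fy,cy],[0,0,1]])
    q=cv2.undistortPoints(np.array(uv,float).reshape(-1,1,2),K,np.array([k1,0,0,0,0.])).reshape(-1,2)
    T=d['T'];D=np.c_[q,np.ones(len(q))]@T[:3,:3].T
    return T[:3,3],D
def atz(fn,uv,z):
    o,D=ray(fn,uv);s=(z-o[2])/D[:,2];return o+D*s[:,None]
def proj(fn,P):
    d=np.load(fn.replace('.png','.npz'));fx,fy,cx,cy,k1=d['k']
    T=np.linalg.inv(d['T']);P=np.atleast_2d(P)@T[:3,:3].T+T[:3,3]
    q=P[:,:2]/P[:,2:];r2=(q**2).sum(1,keepdims=True);q=q*(1+k1*r2)
    return q*[fx,fy]+[cx,cy]
E
python3 - <<'E'
from h import *
for n in ['scene','side','wrist']:
    c=snap(n,f'pics/{n}0.png');d=np.load(f'pics/{n}0.npz');print(n,d['k'],d['T'].round(3).tolist())
print(manip.get_ee_rot(),manip.get_time(),manip.get_contact_force())
E
```

```text
pics
scene [ 3.95108700e+02  3.95108700e+02  2.80831090e+02  2.01635958e+02
 -6.02192138e-02] [[-0.699, 0.524, -0.487, 1.102], [0.715, 0.492, -0.496, 0.558], [-0.02, -0.695, -0.719, 0.923], [0.0, 0.0, 0.0, 1.0]]
side [4.40317277e+02 4.40317277e+02 2.81803314e+02 2.00865320e+02
 2.84598198e-02] [[0.718, -0.47, 0.513, -0.086], [-0.696, -0.477, 0.538, -0.696], [-0.008, -0.743, -0.669, 0.981], [0.0, 0.0, 0.0, 1.0]]
wrist [ 3.54816728e+02  3.54816728e+02  2.77508262e+02  2.11726050e+02
 -6.07744782e-02] [[0.24, 0.918, 0.317, 0.068], [0.971, -0.226, -0.08, 0.627], [-0.002, 0.327, -0.945, 0.374], [0.0, 0.0, 0.0, 1.0]]
[ 0.18881934  1.56261282 -0.19084168] 0.15 [-0.0933908  -0.49453595 -0.25635098]
```

View pics/scene0.png

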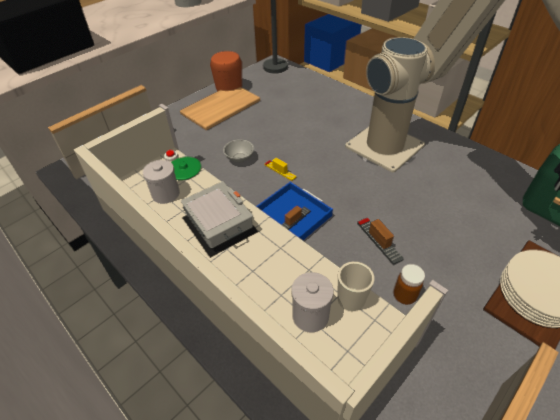

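View pics/side0.png

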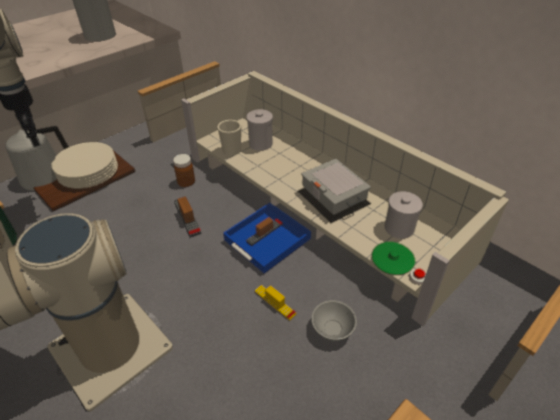

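View pics/wrist0.png

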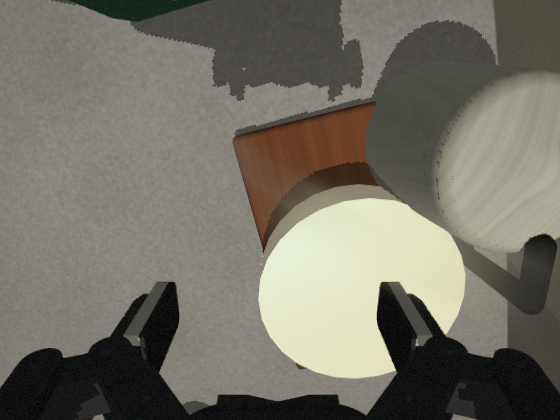

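Scene: the file is in the blue drawer (scene ~295,215; side ~265,230). The larger look-alike is on the bench at (380,238), the yellow one at (280,168), and the box is at (218,215). I'll enlarge these areas.

```bash
python3 - <<'E'
import cv2
a=cv2.imread('pics/scene0.png');b=cv2.imread('pics/side0.png')
cv2.imwrite('pics/s1.png',cv2.resize(a[170:260,170:340],None,fx=4.7,fy=4.7,interpolation=3))
cv2.imwrite('pics/d1.png',cv2.resize(b[150:275,215:375],None,fx=4.7,fy=4.7,interpolation=3))
E
```

```text
(no output)
```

View pics/s1.png

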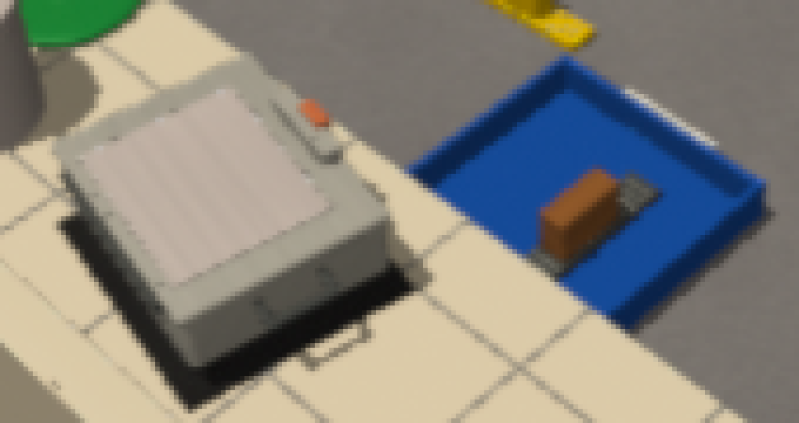

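View pics/d1.png

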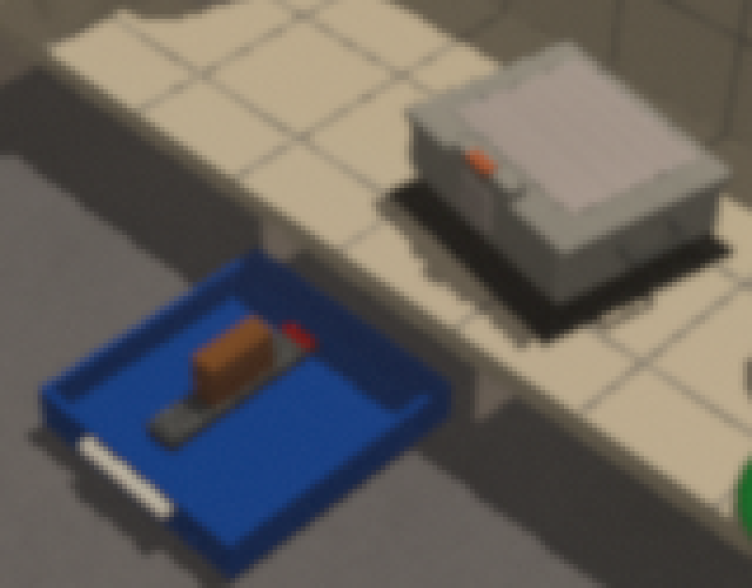

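```bash
cat >> h.py <<'E'
def tri(obs):
    A=[];b=[]
    for fn,uv in obs:
        o,D=ray(fn,[uv]);d=D[0]/np.linalg.norm(D[0]);M=np.eye(3)-np.outer(d,d);A.append(M);b.append(M@o)
    A=np.vstack(A);b=np.hstack(b);x=np.linalg.lstsq(A,b,rcond=None)[0];return x,np.linalg.norm(A@x-b)
E
python3 - <<'E'
from h import *
S='pics/scene0.png';D='pics/side0.png'
s=lambda u,v:(170+(u-2)/4.7,170+(v-2)/4.7)
d=lambda u,v:(215+(u-2)/4.7,150+(v-2)/4.7)
print('mat side',atz(D,[d(385,200),d(545,340),d(728,248)],.094).round(4).tolist())
print('mat scene',atz(S,[s(63,225),s(190,408),s(410,285)],.094).round(4).tolist())
print('drawer near corners', tri([(S,s(567,60)),(D,d(235,578))]),tri([(S,s(765,185)),(D,d(45,395))]))
print('drawer far', tri([(S,s(615,325)),(D,d(255,255))]),tri([(S,s(412,170)),(D,d(448,392))]))
print('burr',tri([(S,s(316,112)),(D,d(480,162))]))
print('grip top back-left etc', tri([(S,s(541,210)),(D,d(262,322))]))
print('grip top near', tri([(S,s(600,170)),(D,d(196,352))]))
print('blade near', tri([(S,s(645,193)),(D,d(165,432))]))
E
```

```text
mat side [[0.6546, 0.014, 0.094], [0.631, -0.1454, 0.094], [0.7766, -0.172, 0.094]]
mat scene [[0.7743, -0.1741, 0.094], [0.8064, -0.0109, 0.094], [0.6619, 0.013, 0.094]]
drawer near corners (array([ 0.40785788, -0.10418128,  0.02413083]), np.float64(0.0026169669333117526)) (array([0.41507985, 0.08060641, 0.03588904]), np.float64(0.0022577046964514574))
drawer far (array([0.58323479, 0.08481304, 0.04569055]), np.float64(0.019756465842691168)) (array([ 0.57938301, -0.09675405,  0.04891367]), np.float64(0.019136136978991143))
burr (array([ 0.65325453, -0.06700222,  0.17522583]), np.float64(0.0004972643012161529))
grip top back-left etc (array([0.54364125, 0.0092152 , 0.06157044]), np.float64(0.004930320487669001))
grip top near (array([0.4943124 , 0.01523335, 0.06473044]), np.float64(0.006301275997501672))
blade near (array([0.45962982, 0.01720713, 0.01651603]), np.float64(0.001355618776920974))
```

```bash
cat >> h.py <<'E'
def ori(yaw,flip=False,pitch=0):
    # tool x down, tool z along heading yaw (file x), y = left ; flip -> half turn about x
    c,s=np.cos(yaw),np.sin(yaw)
    R=np.array([[0,-s,c],[0,c,s],[-1,0,0]],float)
    if flip: R=R@np.diag([1,-1,-1])
    return cv2.Rodrigues(R)[0].ravel()
E
python3 - <<'E'
from h import *
c=manip.camera('wrist');print(np.array(c['mount']).round(3))
for f in (0,1):
  for p in ([.5,.0,.30],[.6,-.08,.35],[.45,.0,.3],[.7,-.08,.26]):
    print(f,p,manip.solve_ik(p,ori(-.15,f)))
E
```

```text
[[ 0.    -0.327  0.945 -0.121]
 [ 1.    -0.    -0.    -0.   ]
 [ 0.     0.945  0.327 -0.084]
 [ 0.     0.     0.     1.   ]]
0 [0.5, 0.0, 0.3] [-2.38022475e-02  1.81408990e-01  1.85576363e+00 -4.44089210e-16
  1.10442003e+00 -1.44459857e+00]
0 [0.6, -0.08, 0.35] [-1.52212152e-01  3.00722561e-01  1.57893477e+00 -4.44089210e-16
  1.26193532e+00 -1.57300848e+00]
0 [0.45, 0.0, 0.3] [-2.64475276e-02  1.00125443e-01  1.95326257e+00 -4.44089210e-16
  1.08820464e+00 -1.44724385e+00]
0 [0.7, -0.08, 0.26] [-1.30682866e-01  5.34147205e-01  1.43149639e+00 -4.44089210e-16
  1.17594906e+00 -1.55147919e+00]
1 [0.5, 0.0, 0.3] [-2.38022475e-02  1.81408990e-01  1.85576363e+00  8.88178420e-16
  1.10442003e+00  1.69699408e+00]
1 [0.6, -0.08, 0.35] [-1.52212152e-01  3.00722561e-01  1.57893477e+00  8.88178420e-16
  1.26193532e+00  1.56858417e+00]
1 [0.45, 0.0, 0.3] [-2.64475276e-02  1.00125443e-01  1.95326257e+00  8.88178420e-16
  1.08820464e+00  1.69434880e+00]
1 [0.7, -0.08, 0.26] [-1.30682866e-01  5.34147205e-01  1.43149639e+00  8.88178420e-16
  1.17594906e+00  1.59011346e+00]
```

```bash
python3 - <<'E'
from h import *
manip.move_to([.47,0,.31],ori(-.1));snap('wrist','pics/w1.png')
manip.move_to([.60,-.06,.37],ori(-.16));snap('wrist','pics/w2.png')
print(manip.get_time())
E
```

```text
3.4083
```

View pics/w1.png

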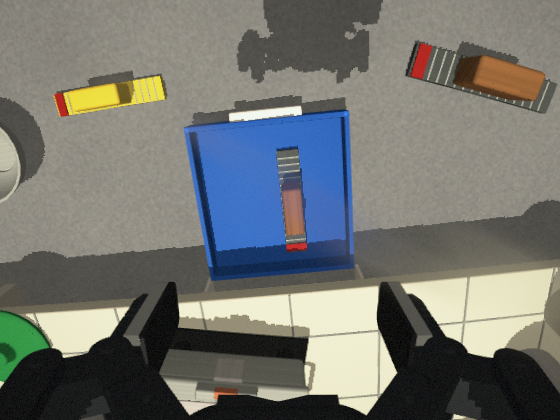

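View pics/w2.png

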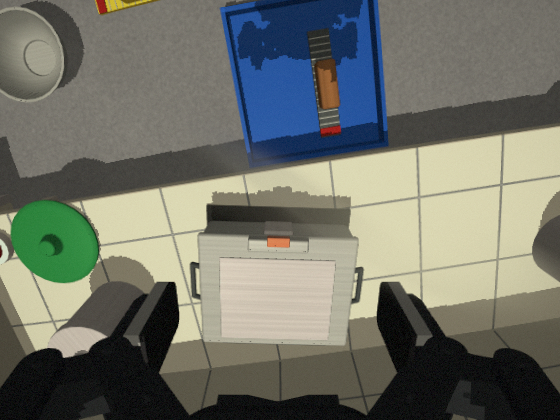

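w1 shows the file nose-away at about (289,148)–(296,250), and w2 shows the mat, box and copper burr at (278,242). I'll enlarge both.

```bash
python3 - <<'E'
import cv2
a=cv2.imread('pics/w1.png');b=cv2.imread('pics/w2.png')
cv2.imwrite('pics/w1c.png',cv2.resize(a[100:290,180:370],None,fx=3.1,fy=3.1,interpolation=3))
cv2.imwrite('pics/w2c.png',cv2.resize(b[190:355,185:370],None,fx=3.6,fy=3.6,interpolation=3))
E
```

```text
(no output)
```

View pics/w1c.png

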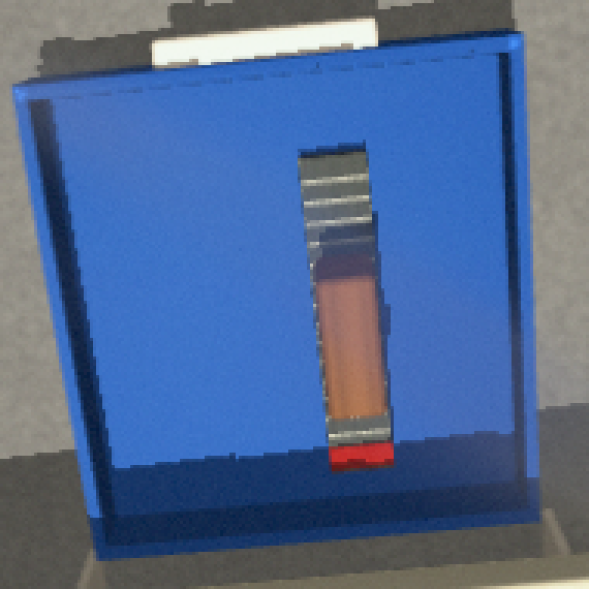

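View pics/w2c.png

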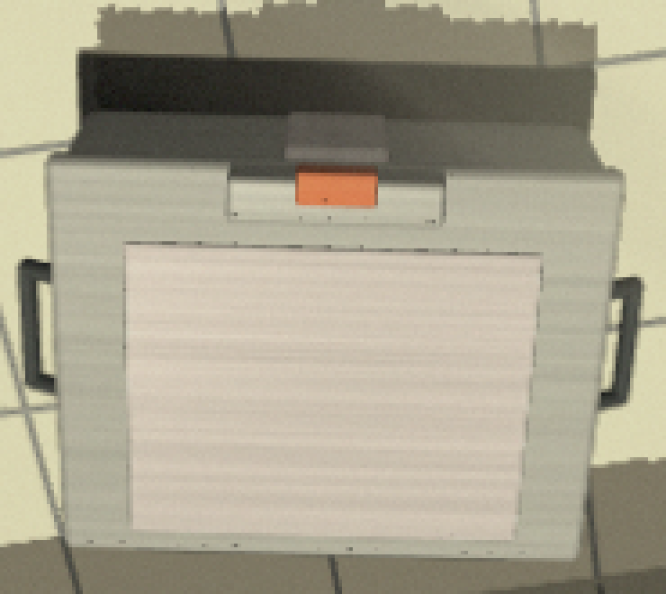

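```bash
python3 - <<'E'
from h import *
W1='pics/w1.png';W2='pics/w2.png'
a=lambda u,v:(180+(u-1)/3.1,100+(v-1)/3.1)
b=lambda u,v:(185+(u-1.3)/3.6,190+(v-1.3)/3.6)
B=[a(299,155),a(368,150),a(330,468),a(393,466)]
for z in (.01,.015,.02,.025,.03,.035):
    P=atz(W1,B,z);n=(P[0]+P[1])/2;f=(P[2]+P[3])/2;v=f-n
    print(z,((n+f)/2).round(4),'len',np.linalg.norm(v).round(4),'yaw',np.arctan2(v[1],v[0]).round(4),'w',np.linalg.norm(P[0]-P[1]).round(4))
for z in (.04,.045,.05,.055):
    P=atz(W1,[a(15,85),a(523,35),a(97,555),a(538,518)],z);print('drawer top',z,P.mean(0).round(4),np.linalg.norm(P[0]-P[1]).round(4),np.linalg.norm(P[0]-P[2]).round(4))
for z in (.05,.06,.07):
    P=atz(W1,[a(317,277),a(380,275),a(328,416),a(388,415)],z);print('grip',z,P.mean(0).round(4),np.linalg.norm(P[0]-P[1]).round(4),np.linalg.norm((P[0]+P[1]-P[2]-P[3])/2).round(4))
P=atz(W2,[b(80,48),b(595,65)],.094);v=P[0]-P[1];yaw=np.arctan2(v[1],v[0])-np.pi/2;L=np.linalg.norm(v)
m=P.mean(0);x=np.array([np.cos(yaw),np.sin(yaw)]);print('mat',P.round(4).tolist(),L,'yaw',yaw,'centre',m[:2]+.075*x,'rim',m[:2]+.014*x)
for z in (.160,.168,.176):
    P=atz(W2,[b(297,168),b(378,172),b(297,205),b(378,208)],z+.0);print('burr',z,P.mean(0).round(4),np.linalg.norm(P[0]-P[1]),np.linalg.norm(P[0]-P[2]))
    P=atz(W2,[b(230,217),b(443,224)],z-.0036);v=P[0]-P[1];print('  rim back edge',P.mean(0),np.linalg.norm(v),np.arctan2(v[1],v[0])-np.pi/2)
    P=atz(W2,[b(50,157),b(622,176),b(72,545),b(578,558)],z-.0136);print('  lid',P.mean(0),np.linalg.norm(P[0]-P[1]),np.linalg.norm(P[0]-P[2]))
E
```

```text
0.01 [0.5202 0.0136 0.01  ] len 0.1329 yaw -0.0016 w 0.0265
0.015 [0.5186 0.0135 0.015 ] len 0.1313 yaw -0.0016 w 0.0261
0.02 [0.517  0.0135 0.02  ] len 0.1297 yaw -0.0016 w 0.0258
0.025 [0.5154 0.0134 0.025 ] len 0.1282 yaw -0.0016 w 0.0255
0.03 [0.5138 0.0133 0.03  ] len 0.1266 yaw -0.0016 w 0.0252
0.035 [0.5122 0.0133 0.035 ] len 0.125 yaw -0.0016 w 0.0249
drawer top 0.04 [ 0.5079 -0.0071  0.04  ] 0.1776 0.187
drawer top 0.045 [ 0.5063 -0.0069  0.045 ] 0.1754 0.1846
drawer top 0.05 [ 0.5048 -0.0067  0.05  ] 0.1731 0.1822
drawer top 0.055 [ 0.5032 -0.0065  0.055 ] 0.1708 0.1798
grip 0.05 [0.5191 0.014  0.05  ] 0.0226 0.0543
grip 0.06 [0.5156 0.0139 0.06  ] 0.022 0.0529
grip 0.07 [0.5122 0.0137 0.07  ] 0.0214 0.0515
mat [[0.6266, -0.1481, 0.094], [0.6592, 0.0173, 0.094]] 0.1685354537178963 yaw -3.3362070792637777 centre [ 0.56933172 -0.05091895] rim [ 0.62918018 -0.06271564]
burr 0.16 [ 0.6604 -0.0686  0.16  ] 0.02275766337781485 0.011362953401245468
  rim back edge [ 0.67188938 -0.07068245  0.1564    ] 0.061351239607077536 -3.3377230090881094
  lid [ 0.72731432 -0.08139731  0.1464    ] 0.16753659521157588 0.13838379721496716
burr 0.168 [ 0.6569 -0.068   0.168 ] 0.022206930444255826 0.011087971187268963
  rim back edge [ 0.66816233 -0.07009733  0.1644    ] 0.05988254046311183 -3.3377230090881094
  lid [ 0.72240728 -0.08058014  0.1544    ] 0.16364243325043565 0.1351672526834746
burr 0.176 [ 0.6534 -0.0675  0.176 ] 0.021656197510696813 0.01081298897329257
  rim back edge [ 0.66443528 -0.06951221  0.1724    ] 0.05841384131914614 -3.3377230090881094
  lid [ 0.71750024 -0.07976298  0.1624    ] 0.15974827128929545 0.13195070815198215
```

```bash
python3 - <<'E'
from h import *
manip.command_gripper(.055,70)
o=ori(0.0)
manip.move_to([.517,.0138,.13],o)
manip.servo_line([.517,.0138,.047],o,rate=.08)
f=np.array(manip.get_contact_force());print(f)
manip.command_gripper(.0,70)
print(manip.get_width(),manip.get_position(),manip.get_contact_force(),manip.get_time())
snap('wrist','pics/w3.png');snap('side','pics/d3.png')
E
```

```text
[ 0.82943565 -1.40519713 -0.73328977]
0.021267787020654835 [0.51729208 0.01381802 0.04756928] [-1.64558755  0.19682153  5.79348127] 6.4333
```

View pics/w3.png

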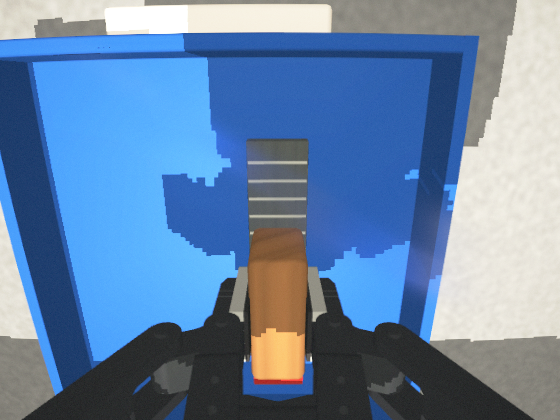

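```bash
cat >> h.py <<'E'
YAW=-.1946; X=np.array([np.cos(YAW),np.sin(YAW)]); RIM=np.array([.6566,-.0681])
Z0=.0476-.012   # TCP above file underside (approx)
def pt(s,z): 
    p=RIM+s*X; return [p[0],p[1],z]
E
python3 - <<'E'
from h import *
p=manip.get_position()
manip.servo_line([p[0],p[1],.10],rate=.06)
manip.servo_line([p[0],p[1],.25],rate=.15)
print(manip.get_width())
manip.move_to(pt(-.030,.25),ori(YAW));manip.hold(.3)
for i in range(5):
    print(np.round(manip.get_contact_force(),2),np.round(manip.get_torque(),3));manip.hold(.05)
snap('wrist','pics/w4.png');snap('side','pics/d4.png');snap('scene','pics/s4.png')
a=cv2.imread('pics/d4.png')[60:260,190:430];b=cv2.imread('pics/s4.png')[110:310,120:360]
cv2.imwrite('pics/c4.png',cv2.resize(np.hstack([a,b]),(800,333),interpolation=3))
print(manip.get_position(),manip.get_time())
E
```

```text
0.020995485506350574
[-0.02  0.11 -2.62] [ 0.03  -0.015 -0.044]
[-0.47 -0.15 -2.82] [0.064 0.005 0.027]
[-0.22  0.44 -2.76] [-0.016 -0.038  0.022]
[-0.34 -0.59 -3.18] [-0.021 -0.009  0.014]
[ 0.32 -0.41 -2.56] [-0.     0.029  0.01 ]
[ 0.6271772  -0.06223773  0.25009817] 10.0083
```

View pics/w4.png

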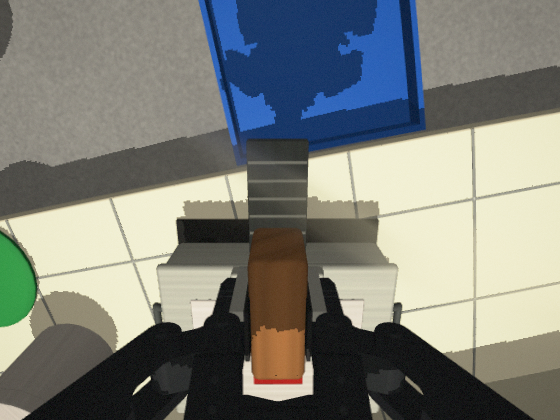

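View pics/c4.png

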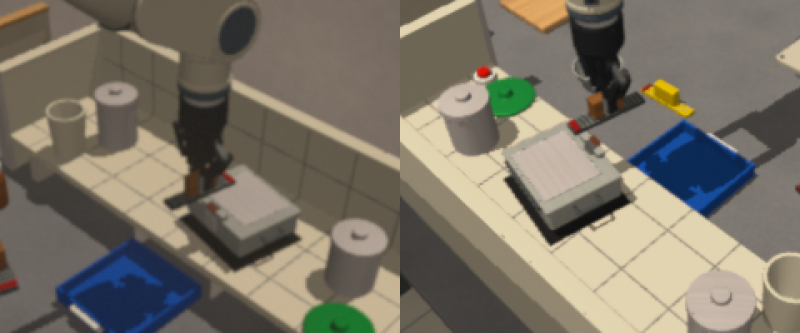

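```bash
cat >> h.py <<'E'
def force(n=4,dt=.02):
    F=[]
    for i in range(n):
        F.append(manip.get_contact_force());
        if i<n-1: manip.hold(dt)
    return np.mean(F,0)
E
python3 - <<'E'
from h import *
f0=force(6)
z=.217;manip.servo_line(pt(-.025,z),ori(YAW),rate=.1)
while z>.188:
    f=force()-f0
    print(round(z,4),f.round(2),np.round(manip.get_position(),4)[2],round(manip.get_time(),2))
    if f[2]>2.0: break
    z-=.0012;manip.servo_line(pt(-.025,z),rate=.012)
np.save('f0.npy',f0)
E
```

```text
0.217 [ 0.05 -0.06  0.24] 0.217 10.62
0.2158 [ 0.11 -0.19 -0.15] 0.2162 10.93
0.2146 [ 0.01 -0.43 -0.12] 0.2146 11.22
0.2134 [ 0.08 -0.04 -0.24] 0.2133 11.53
0.2122 [-0.12 -0.09 -0.46] 0.2121 11.82
0.211 [ 0.01 -0.21  0.07] 0.211 12.12
0.2098 [-0.2   0.18  0.83] 0.21 12.43
0.2086 [-0.29 -0.06  4.28] 0.2089 12.72
```

```bash
cat >> h.py <<'E'
def stroke(z,s0=-.025,s1=.026,T=8.5,ds=.003,v=.02):
    f0=np.load('f0.npy')
    # press first
    for i in range(4):
        f=force(3,.015)-f0
        if f[2]>T-1.5: break
        z-=np.clip((T-f[2])/3500,0,.001); manip.servo_line(pt(s0,z),rate=.012)
    s=s0; log=[]
    while True:
        f=force(2,.015)-f0
        fx=f[:2]@X; log.append((round(s*1000,1),round(z*1000,2),round(f[2],1),round(fx,1)))
        if np.hypot(f[2],fx)>13.2: z+=.0012
        else: z+=np.clip((f[2]-T)/4500,-.0006,.001)
        if s>=s1-1e-6: break
        s=min(s+ds,s1); manip.servo_line(pt(s,z),rate=v)
    print(log); print('t',manip.get_time(),manip.get_width())
    return z
def back(z,s1,s0=-.025,up=.014):
    p=pt(s1+.002,z+up); manip.servo_line(p,rate=.05)
    manip.servo_line(pt(s0,z+up),rate=.1); manip.hold(.25)
E
python3 - <<'E'
from h import *
manip.command_gripper(0,110)
print(manip.get_width(),manip.get_position())
z=stroke(.2086)
back(z,.026)
f=force(6);print(f-np.load('f0.npy'),manip.get_time(),z)
snap('wrist','pics/w5.png');snap('scene','pics/s5.png');snap('side','pics/d5.png')
a=cv2.imread('pics/d5.png')[100:220,250:390];b=cv2.imread('pics/s5.png')[150:270,160:300]
cv2.imwrite('pics/c5.png',cv2.resize(np.hstack([a,b]),(800,343),interpolation=3))
E
```

```text
0.020603783223534098 [ 0.63225959 -0.06330861  0.20883317]
[(-25.0, np.float64(207.1), np.float64(7.7), np.float64(-0.7)), (-22.0, np.float64(206.92), np.float64(9.1), np.float64(-3.1)), (-19.0, np.float64(207.06), np.float64(8.2), np.float64(-3.2)), (-16.0, np.float64(206.99), np.float64(7.7), np.float64(-2.7)), (-13.0, np.float64(206.82), np.float64(8.7), np.float64(-3.8)), (-10.0, np.float64(206.86), np.float64(8.0), np.float64(-3.0)), (-7.0, np.float64(206.75), np.float64(8.5), np.float64(-2.9)), (-4.0, np.float64(206.76), np.float64(8.5), np.float64(-2.3)), (-1.0, np.float64(206.77), np.float64(7.6), np.float64(-2.3)), (2.0, np.float64(206.57), np.float64(8.3), np.float64(-3.1)), (5.0, np.float64(206.52), np.float64(7.8), np.float64(-3.1)), (8.0, np.float64(206.37), np.float64(7.8), np.float64(-2.6)), (11.0, np.float64(206.22), np.float64(8.0), np.float64(-2.4)), (14.0, np.float64(206.11), np.float64(7.8), np.float64(-2.5)), (17.0, np.float64(205.94), np.float64(8.5), np.float64(-3.5)), (20.0, np.float64(205.94), np.float64(7.7), np.float64(-2.3)), (23.0, np.float64(205.77), np.float64(8.2), np.float64(-2.4)), (26.0, np.float64(205.71), np.float64(8.4), np.float64(-3.3))]
t 18.9417 0.02047899716630612
[ 0.30096924 -0.29807462 -0.02859429] 20.3917 0.20567986796344645
```

View pics/c5.png

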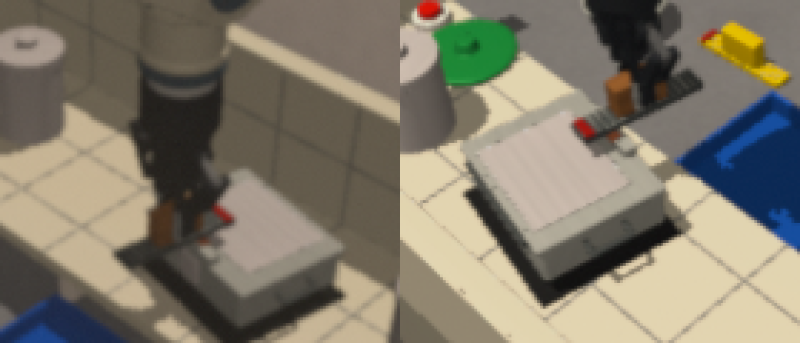

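View pics/w5.png

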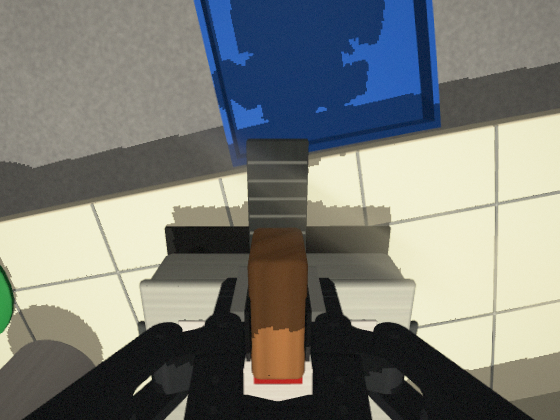

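```bash
sed -i 's/range(4):/range(6):/' h.py; python3 - <<'E'
from h import *
np.save('f0.npy',force(8))
manip.servo_line(pt(-.025,.2085),rate=.04)
z=stroke(.2085,T=10)
back(z,.026)
f=force(6);print(f-np.load('f0.npy'),manip.get_time(),z)
E
```

```text
[(-25.0, np.float64(204.8), np.float64(9.4), np.float64(-3.5)), (-22.0, np.float64(204.68), np.float64(10.5), np.float64(-4.4)), (-19.0, np.float64(204.78), np.float64(9.2), np.float64(-4.6)), (-16.0, np.float64(204.6), np.float64(9.7), np.float64(-4.9)), (-13.0, np.float64(204.52), np.float64(10.3), np.float64(-4.1)), (-10.0, np.float64(204.59), np.float64(10.1), np.float64(-4.1)), (-7.0, np.float64(204.61), np.float64(9.9), np.float64(-4.1)), (-4.0, np.float64(204.6), np.float64(9.5), np.float64(-4.5)), (-1.0, np.float64(204.5), np.float64(10.2), np.float64(-5.0)), (2.0, np.float64(204.53), np.float64(9.8), np.float64(-4.4)), (5.0, np.float64(204.49), np.float64(10.5), np.float64(-4.2)), (8.0, np.float64(204.61), np.float64(9.0), np.float64(-4.3)), (11.0, np.float64(204.38), np.float64(10.3), np.float64(-4.9)), (14.0, np.float64(204.44), np.float64(10.3), np.float64(-4.5)), (17.0, np.float64(204.52), np.float64(9.5), np.float64(-4.9)), (20.0, np.float64(204.41), np.float64(10.7), np.float64(-5.2)), (23.0, np.float64(204.56), np.float64(9.8), np.float64(-4.8)), (26.0, np.float64(204.52), np.float64(10.1), np.float64(-4.2))]
t 27.6583 0.020177649513361966
[-0.14807964  0.17201319  0.02610832] 29.1083 0.20454571243771422
```

```bash
python3 - <<'E'
from h import *
np.save('f0.npy',force(8))
manip.servo_line(pt(-.025,.2075),rate=.04)
z=stroke(.2075,T=10)
back(z,.026)
f=force(6);print(f-np.load('f0.npy'),manip.get_time(),z)
p=manip.get_position()
manip.servo_line(pt(-.07,.26),rate=.2)
snap('wrist','pics/w6.png');snap('scene','pics/s6.png');snap('side','pics/d6.png')
a=cv2.imread('pics/d6.png')[150:230,285:385];b=cv2.imread('pics/s6.png')[170:250,165:265]
cv2.imwrite('pics/c6.png',cv2.resize(np.hstack([a,b]),(800,320),interpolation=3))
print(manip.get_time())
E
```

```text
[(-25.0, np.float64(204.85), np.float64(9.1), np.float64(-1.9)), (-22.0, np.float64(204.64), np.float64(9.9), np.float64(-4.7)), (-19.0, np.float64(204.62), np.float64(10.5), np.float64(-4.7)), (-16.0, np.float64(204.73), np.float64(10.8), np.float64(-4.9)), (-13.0, np.float64(204.92), np.float64(9.4), np.float64(-4.7)), (-10.0, np.float64(204.79), np.float64(9.7), np.float64(-4.4)), (-7.0, np.float64(204.72), np.float64(10.0), np.float64(-4.8)), (-4.0, np.float64(204.71), np.float64(10.4), np.float64(-4.3)), (-1.0, np.float64(204.81), np.float64(10.1), np.float64(-4.7)), (2.0, np.float64(204.83), np.float64(9.7), np.float64(-4.1)), (5.0, np.float64(204.76), np.float64(10.5), np.float64(-5.1)), (8.0, np.float64(204.86), np.float64(10.1), np.float64(-4.0)), (11.0, np.float64(204.89), np.float64(10.1), np.float64(-4.8)), (14.0, np.float64(204.91), np.float64(10.1), np.float64(-3.7)), (17.0, np.float64(204.92), np.float64(9.2), np.float64(-4.4)), (20.0, np.float64(204.75), np.float64(10.3), np.float64(-4.1)), (23.0, np.float64(204.81), np.float64(10.0), np.float64(-4.3)), (26.0, np.float64(204.81), np.float64(9.8), np.float64(-4.7))]
t 35.9333 0.020821094351198378
[-0.47277756 -0.76549515  0.20774867] 37.3833 0.2047749004282623
37.9917
```

View pics/c6.png

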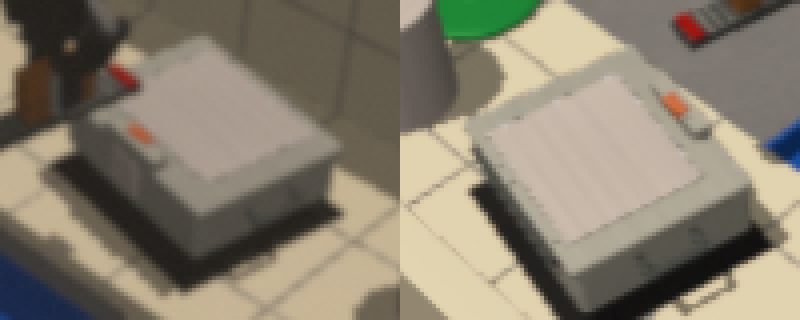

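View pics/w6.png

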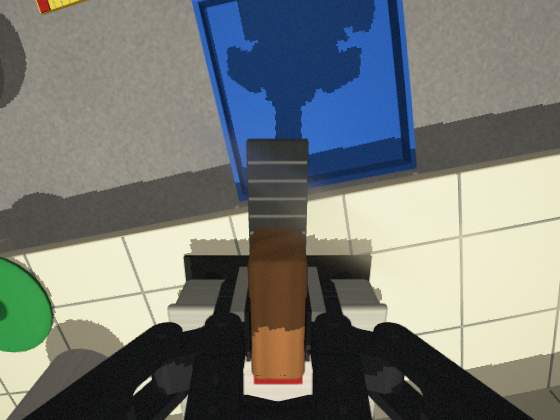

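```bash
python3 - <<'E'
from h import *
def cen(fn):
    im=cv2.imread(fn).astype(int);b,g,r=im[...,0],im[...,1],im[...,2]
    m=((r>150)&(r>1.7*b)&(r>1.35*g)).astype(np.uint8)
    n,_,st,c=cv2.connectedComponentsWithStats(m);return [(c[i].round(2).tolist(),int(st[i,4])) for i in range(1,n) if st[i,4]>8]
for fn,(x,y) in {'pics/scene0.png':(236,194),'pics/scene6':0,'pics/s6.png':(234,196),'pics/side0.png':(317,184),'pics/d6.png':(320,183)}.items() if False else [('pics/scene0.png',(236,194)),('pics/s6.png',(234,196)),('pics/side0.png',(317,184)),('pics/d6.png',(320,183))]:
    for c,a in cen(fn):
        if abs(c[0]-x)<15 and abs(c[1]-y)<15: print(fn,c,a,atz(fn,[c],.173)[0].round(4), 's',((atz(fn,[c],.173)[0][:2]-RIM)@X).round(4))
E
```

```text
pics/scene0.png [236.43, 193.38] 21 [ 0.6528 -0.07    0.173 ] s -0.0034
pics/s6.png [233.48, 195.61] 23 [ 0.6639 -0.0693  0.173 ] s 0.0074
pics/side0.png [317.17, 183.42] 12 [ 0.658  -0.0641  0.173 ] s 0.0006
pics/d6.png [319.65, 183.12] 17 [ 0.6641 -0.0682  0.173 ] s 0.0073
```

The burr has moved about 9–10 mm, so it looks home. I'll add one more stroke for margin, in case stroke 1 fell short of 3 mm, and then return the file.

```bash
python3 - <<'E'
from h import *
manip.servo_line(pt(-.025,.222),rate=.15);manip.hold(.2)
np.save('f0.npy',force(8))
manip.servo_line(pt(-.025,.2075),rate=.05)
z=stroke(.2075,T=9,s1=.02,ds=.004,v=.03)
back(z,.02)
manip.servo_line(pt(-.05,.25),rate=.15)
print(manip.get_time(),manip.get_width())
# return, aligned with the drawer
manip.move_to([.512,.0,.25],ori(0.0))
manip.servo_line([.512,.0,.075],rate=.15)
np.save('f0.npy',force(6))
z=.062;manip.servo_line([.512,0,z],rate=.06)
f0=np.load('f0.npy')
while z>.040:
    f=force(3,.015)-f0;print(round(z,4),f.round(1))
    if f[2]>2.5:break
    st=.003 if z>.0525 else .0015
    z-=st;manip.servo_line([.512,0,z],rate=.03)
print(manip.get_position(),manip.get_time())
E
```

```text
[(-25.0, np.float64(205.01), np.float64(8.3), np.float64(-3.3)), (-21.0, np.float64(204.86), np.float64(9.1), np.float64(-3.9)), (-17.0, np.float64(204.89), np.float64(8.5), np.float64(-4.2)), (-13.0, np.float64(204.78), np.float64(8.8), np.float64(-3.9)), (-9.0, np.float64(204.74), np.float64(8.9), np.float64(-4.4)), (-5.0, np.float64(204.72), np.float64(9.4), np.float64(-3.9)), (-1.0, np.float64(204.81), np.float64(9.6), np.float64(-4.3)), (3.0, np.float64(204.95), np.float64(9.2), np.float64(-3.6)), (7.0, np.float64(205.0), np.float64(8.9), np.float64(-3.7)), (11.0, np.float64(204.97), np.float64(8.8), np.float64(-4.0)), (15.0, np.float64(204.94), np.float64(8.7), np.float64(-4.5)), (19.0, np.float64(204.88), np.float64(8.5), np.float64(-3.8)), (20.0, np.float64(204.77), np.float64(9.4), np.float64(-4.9))]
t 43.7583 0.02001622755755617
45.475 0.020443152903340714
0.062 [-0.  -0.6  0.2]
0.059 [ 0.2 -0.2 -0.1]
0.056 [ 0.7 -0.6  0.2]
0.053 [ 0.1 -0.2  0. ]
0.05 [ 0.3 -0.  -0.1]
0.0485 [-0.2 -0.6  0.2]
0.047 [-2.2 -0.3  9.7]
[ 5.12220555e-01 -1.57555471e-05  4.76993998e-02] 49.5
```

```bash
python3 - <<'E'
from h import *
manip.command_gripper(.055,20)
print(manip.get_contact_force())
manip.servo_line([.512,0,.12],rate=.05)
manip.servo_line([.47,0,.31],rate=.2);manip.hold(.2)
snap('wrist','pics/w7.png');snap('side','pics/d7.png');print(manip.get_time())
a=cv2.imread('pics/d7.png')[130:280,200:400]
cv2.imwrite('pics/d7c.png',cv2.resize(a,None,fx=4,fy=4,interpolation=3))
E
```

```text
[ 0.24519962 -0.34304949  0.51444771]
52.9583
```

View pics/w7.png

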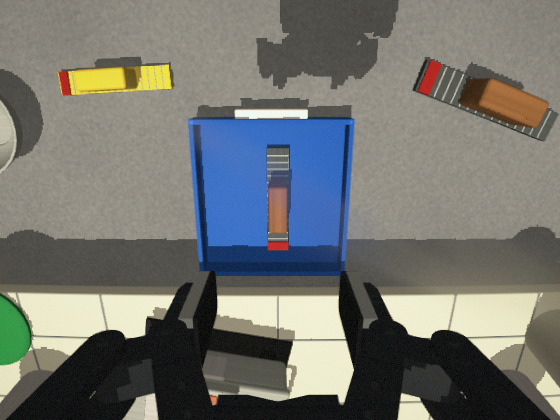

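View pics/d7c.png

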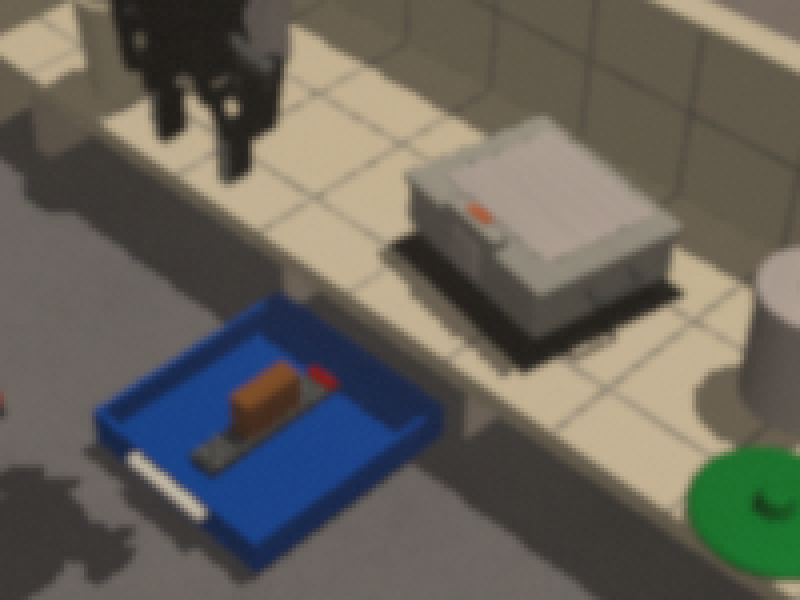

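The file lies flat and released near the middle of the drawer, at (278,148)–(278,250) in w7, and the gripper is clear. Handing in.

```bash
python3 - <<'E'
from rig import manip
print(manip.sign_off(),manip.get_time())
E
```

```text
the job is handed in; nothing more can be done
the job is handed in; nothing more can be done
```

I took the smaller, non-yellow file from the blue drawer and gave the burr four forward strokes. I lifted the file clear and brought it back through the air after each one. I then laid the file in the drawer, let go and handed in at about 53 s of the 72 s allowed. The sign-off gave no verdict.

- **Finding the burr:** by feel, it sat about 6 mm above its nominal height.
- **Forces:** downward force on the box read about 8–11 N and drag about 2–5 N. The combined force stayed below about 12 N. These are readings between steps, so a brief peak could have been missed.
- **Burr home:** the two fixed cameras disagree on how far the burr moved, about 11 mm in one and 7 mm in the other, before allowing for its drop. Its final position agrees in both, about 7 mm past nominal. The pressing height also stopped falling during the second stroke. I take it as home.
- **First stroke:** I could not confirm from the readings that it moved the burr past 3 mm. The file's height drop suggested 4–6 mm, and I added the fourth stroke as a safeguard.
- **Final pictures:** the file lies flat and released near the drawer's centre, with the gripper clear. The neighbouring things visible in these pictures look unmoved, but I did not re-measure them or check the far end of the recess.

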